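# Load a specimen tray over the lip of a measuring microscope

### The job

Load the blue specimen tray into the bay of the microscope: lift its leading end by the handle nearest the microscope, set that edge down over the raised lip, let go, then push the tray from its rear end, easing off where it balances on the lip so that it tips into the bay, until it has dropped level behind the lip, and press it gently but firmly home against the two rubber stops for a moment before you leave it there. Work gently: never ram the lip or the stops (keep well under 20 N), keep the tray near enough level that no specimen leaves its compartment, and leave the other things on the bench alone.

Things in the scene. Friction and masses are not known exactly. Their poses are not given: they have to be found in the camera images.
- microscope: Fixed beige microscope with a loading bay. Origin: middle of the lip at the bay's mouth, at bench height; x points level into the bay (the way the tray goes in), z up. Bay floor: 6 mm plate, 190 wide. Two aluminium side rails, 129 apart inside, tops at z 24, from x 47 to 172; their ends flare out towards the mouth (to 140 apart at x 17). Foot and column from x 230.
- lip: Raised steel lip across the bay's mouth, 190 long, 8 thick (x -4 to 4 of the microscope), top rounded at z 14: 14 above the bench, 8 above the bay floor. Origin and axes as the microscope's.
- stop: Aluminium cross bar at the inner end of the bay, 26 high, that carries two black rubber stops (screws with rubber heads, 16 across, 70 apart, centred 18 above the bench). Origin: middle of the bar's near face, at bay floor height (x 187, z 6 of the microscope); axes parallel to the microscope's. The rubber faces stand 5 to 17 mm out of the bar, set differently each time and not measured: feel for them.
- objective (a point): Lower end of the objective, 32 across, hanging over the inner end of the bay (x 163, z 108 of the microscope). Above it a ring light (from x 136, z 150), the head (x 140 to 310, z 207 to 282, 85 wide) and a camera (to z 361). The tray and its handles pass below it, but the gripper cannot follow the leading handle in there.
- tray: Blue open tray, 160 long (x), 116 wide, 26 high, 3 mm walls, six compartments; 0.4 to 0.6 kg, holding four 60 g specimens. Origin: middle of its underside; x towards its leading end, z up. Starts on the bench, leading end 10 to 55 mm short of the lip, up to 15 mm off the bay's middle line, turned up to 9 degrees from it. Pushing it takes 2 to 5 N on the flat, up to 10 N on the lip (friction varies).
- lead_handle (a point): Middle of the bar of the steel bail handle over the tray's leading end (nearest the microscope): bar 10 thick along the tray's width, 64 ahead of the tray's middle (16 in from its end face), 52 above its underside, standing on the side walls. It turns easily between the fingers as the tray tilts. The rear end has the same handle. Axes as the tray's.
- tray_nose (a point): Middle of the lower edge of the tray's leading end. Pressed on the stops, it lies 170 to 182 mm beyond the middle of the lip and the rear end 10 to 22 mm.
- tray_tail (a point): Middle of the lower edge of the tray's rear end: a flat wall 26 high with a small paper label; push here. Fingers pressed to this wall grip it and keep the rear end from rising or dropping: past its balance (middle of the tray over the lip) the tray tips into the bay, and at the end its rear drops off the lip, only when they draw back about 10 mm; pushing on regardless jams it on the lip.
- spare_mount: Loose black resin specimen, 40 across, 20 high, standing on the bench by itself; leave alone. Origin under its middle.
- dropper: Amber dropper bottle, 40 across, 85 high; leave alone. Origin under its middle.
- paste_jar: Jar with white lid, 60 across, 50 high; leave alone. Origin under its middle.
- slide_box: Green and white box, 87 by 67, 35 high; leave alone. Origin under its middle.
- mouse: Black computer mouse, 100 by 58, 31 high; leave alone. Origin under its middle.
- tweezers: Steel tweezers lying flat, 125 long, 9 high; leave alone. Origin under its middle.
- mount1: Specimen loose in a compartment of the tray: black resin with a steel bar, 40 across, 20 high, 60 g. Origin under its middle, on the tray's floor (3 above the tray's underside).
- mount2: Specimen loose in a compartment of the tray: green resin with a copper disc, 40 across, 20 high, 60 g. Origin under its middle, on the tray's floor (3 above the tray's underside).
- mount3: Specimen loose in a compartment of the tray: black resin with a square of aluminium, 40 across, 20 high, 60 g. Origin under its middle, on the tray's floor (3 above the tray's underside).
- mount4: Specimen loose in a compartment of the tray: red resin with a steel disc, 40 across, 20 high, 60 g. Origin under its middle, on the tray's floor (3 above the tray's underside).

How it is judged:
By the outcome, as a careful person would: the job done as asked, in the order asked, and still so for the second after the job is handed in, with the robot touching nothing.
It also fails if it takes over 72 s, if anything falls off the work surface, if the arm or the gripper's body presses on something with over 40 N, if the wrist force passes 120 N, or if a joint passes its speed limit or range.

### The arm

A 6-joint arm with a two-finger parallel gripper is mounted at the origin on the work surface. World frame = base frame: x ahead of the robot, y to its left, z up, the work surface at z = 0. Lengths are in m, angles in rad, forces in N, time in s.
With the tool pointing down it reaches from about 0.225 to 0.875 m from the base axis. Payload 3.4 kg.
Tool frame: the origin (TCP) lies on the centre line of the jaws, within the pads' length; the fingertips stand 8 mm ahead of it and the grasp point (between the pads) lies 11 mm behind it; z points along the fingers, y is the line along which they close (so a half turn about z gives the same grasp; the last joint's range is limited). The gripper opens to 85 mm and grips with 20 to 120 N. Pads are 22 mm wide; open, the fingers measure 114 mm over their backs; the gripper's body (76 mm by 85 mm) begins 54 mm behind the grasp point. The pads swing forward as they close: fully open they stand 13 mm farther back than shut.
Start: joints at [1.221, 0.276, 1.505, -0, 1.361, -0.121], TCP at [0.13, 0.56, 0.239] pointing down, gripper open.
Joint ranges: [-2.89, 2.89], [-0.75, 2.08], [0.22, 2.7], [-1.18, 4.32], [0.11, 2.71], [-2.7, 2.7]. Speed limits (rad/s): [2.57, 2.57, 3.14, 3.14, 3.14, 3.14].

### API

Orientations are given as a unit quaternion [x, y, z, w].
In Python, from plant import readout, optics, close_job, spotter gives the robot as it stands.
- The arm moves only by the tool servo_tool, never from a script. Its argument "commands" is a list of rows, each a list of 6 numbers: the shift along the tool's x, y, z normalised to -1 to 1, where 1 is 0.025 m, then the turn, a rotation vector about the tool's x, y, z normalised to -1 to 1, where 1 is pi/4 rad. In form: [[tx, ty, tz, wx, wy, wz], ...]. A call has 1 to 20 rows; each row shifts and turns the commanded pose from where the row before left it, along the tool's axes as they then stand; what a row does not reach is not made up. A row lasts 1/10 s, in which the tool goes at most 50 mm and 8.59 degrees, less where a joint would pass 70% of its speed; a pose out of reach is approached as far as the arm can. A call with a number of a shift or a turn outside -1 to 1 is refused whole. A call with a gripper value outside its range is refused whole. "gripper" is the opening, from 0 (shut) to 1 (fully open), set as the call begins (left out, the last holds). The fingers move at their own pace and stop on an object; "grip_force" is the grip in N (left out, the last holds). Time passes only in rows, so rows that do not move let the fingers close. It gives the time, the measured TCP pose, the force, the opening and the grip force at its end, in the units of the state.
- readout.get_state(): the state, without advancing time (a new reading comes with each control period).
- optics.read_camera(name): name is "scene" or "top"; returns the picture (480x640x3 uint8, blue, green, red); there is no depth.
- optics.get_calibration(name): a dict with "camera_matrix" (3x3 intrinsics, pixels), "T" (4x4, takes a point from camera to world coordinates). Camera axes: x right, y up, looking along -z (the intrinsics and any distortion apply to the point x, -y, -z); pixel columns grow to the right and rows downward; lengths in m; the calibration is good to about 2 mm. A picture is of the moment at which its call begins. get_calibration takes no time and is no camera call.
- close_job(): hands the job in; it is judged then, once.
Trained networks look in the newest picture that a camera, given by its name, has taken for a name from the list of things; names that differ only in an ending like _2 or _b are one class to them, and where a whole thing is asked for, a point or a joint stands for the part that bears it (a point fixed in the world has none). Each returns a list of dicts, best first, with "confidence" (0 to 1); they miss things now and then, are a little off and sometimes report something else, mostly with a low value. They report only what shows in the picture. A call takes as long as a camera call.
- spotter.boxes_of(camera, query): "xy" ([column, row] in pixels, amid what is visible of it).
The state is a dict: "time": time; "qpos": joint angles; "joint_velocities": joint speeds; "effort": joint torques, N m; "eef_pos": TCP position; "orientation": TCP orientation; "ft_force": force on the tool from outside, world axes, zero at the start; "torque": the same for the moment, N m; "grip_width": finger opening in m; "gripper_force": force on a finger pad.
Only numpy, scipy, OpenCV 4.12 (cv2) and the standard library are available. Lean on these libraries where they do the work, as an engineer would, in place of code of your own. Each camera call takes 0.05 s, during which the arm holds its last target. There are 200 camera calls.

## Working session

There is one attempt and no reset: what is moved stays moved. The work goes in short steps, Python scripts to look and compute and a tool call to move; the robot and the scene stay as the last step left them, time stands still between calls to the robot, and variables do not carry over. Pictures are saved under pics/ and viewed, at most 10 in all, crops included, and the job is handed in when it is done.

Besides the shell and the picture viewer there is one more tool, called as name([rows], argument=value, ...), one row to a line, values as JSON. servo_tool: Moves the arm, as the interface text tells. Its arguments: {"type":"object","properties":{"commands":{"type":"array"},"gripper":{"type":"number"},"grip_force":{"type":"number"}},"required":["commands"]}

```bash
ls; mkdir -p pics
cat > h.py <<'E'
import numpy as np, cv2
from plant import readout, optics, close_job, spotter
def proj_ray(cam,uv):
    c=optics.get_calibration(cam);K=np.array(c["camera_matrix"]);T=np.array(c["T"])
    d=c.get("distortion",c.get("dist"))
    p=cv2.undistortPoints(np.array([[uv]],float),K,None if d is None else np.array(d))[0,0]
    r=T[:3,:3]@np.array([p[0],-p[1],-1.]);return T[:3,3],r
def at_z(cam,uv,z):
    o,r=proj_ray(cam,uv);return o+r*(z-o[2])/r[2]
def pix(cam,P):
    c=optics.get_calibration(cam);K=np.array(c["camera_matrix"]);T=np.array(c["T"])
    q=(np.atleast_2d(P)-T[:3,3])@T[:3,:3];q=q*[1,-1,-1]
    q=q@K.T;return q[:,:2]/q[:,2:]
E
python3 - <<'E'
from h import *
for c in("scene","top"):
    cv2.imwrite(f"pics/{c}0.png",optics.read_camera(c))
    k=optics.get_calibration(c);print(c,k)
s=readout.get_state();print(s)
for c in("scene","top"):
    for q in("microscope","lip","stop","tray","lead_handle","tray_nose","tray_tail","objective"):
        try:
            r=spotter.boxes_of(c,q);print(c,q,[(np.round(x["xy"],1).tolist(),round(x["confidence"],2)) for x in r[:3]])
        except Exception as e:print(c,q,e)
E
```

```text
pics
scene {'camera_matrix': array([[433.03179716,   0.        , 322.77074819],
       [  0.        , 433.03179716, 241.08065807],
       [  0.        ,   0.        ,   1.        ]]), 'T': array([[ 0.81930844, -0.33323883,  0.46656784,  1.00955028],
       [ 0.57317015,  0.45548862, -0.68117992, -0.70146044],
       [ 0.01447926,  0.82551923,  0.56418823,  0.58088229],
       [ 0.        ,  0.        ,  0.        ,  1.        ]])}
top {'camera_matrix': array([[545.01596485,   0.        , 323.48326309],
       [  0.        , 545.01596485, 243.00126568],
       [  0.        ,   0.        ,   1.        ]]), 'T': array([[-0.02485433,  0.98629912, -0.16308377,  0.43886312],
       [-0.99954514, -0.02730526, -0.01280402, -0.11878058],
       [-0.01708164,  0.16269135,  0.98652914,  1.01566085],
       [ 0.        ,  0.        ,  0.        ,  1.        ]])}
{'time': 0.1, 'qpos': array([ 1.22099022e+00,  2.76528462e-01,  1.50597665e+00,  3.90755291e-05,
        1.36074100e+00, -1.21020343e-01]), 'joint_velocities': array([-0.0021734 , -0.00144475, -0.00159237, -0.00084534, -0.00083728,
     
[... 500 characters left out ...]
], 0.67), ([393.3, 290.6], 0.34)]
scene lip [([336.1, 234.0], 0.65)]
scene stop [([344.6, 193.6], 0.58)]
scene tray [([285.8, 252.3], 0.93)]
scene lead_handle [([290.6, 250.8], 0.56)]
scene tray_nose [([285.8, 254.8], 0.75), ([290.0, 239.2], 0.52)]
scene tray_tail [([286.4, 254.7], 0.65), ([340.8, 235.1], 0.27)]
scene objective [([357.2, 156.4], 0.67)]
top microscope [([130.3, 331.4], 0.91)]
top lip [([256.3, 308.8], 0.78)]
top stop [([160.1, 342.6], 0.66), ([349.5, 308.1], 0.41)]
top tray [([332.0, 297.4], 0.75)]
top lead_handle [([328.2, 296.8], 0.9)]
top tray_nose [([326.6, 299.0], 0.72), ([128.8, 328.5], 0.64)]
top tray_tail [([328.5, 296.8], 0.94)]
top objective [([130.3, 332.6], 0.88)]
```

View pics/top0.png

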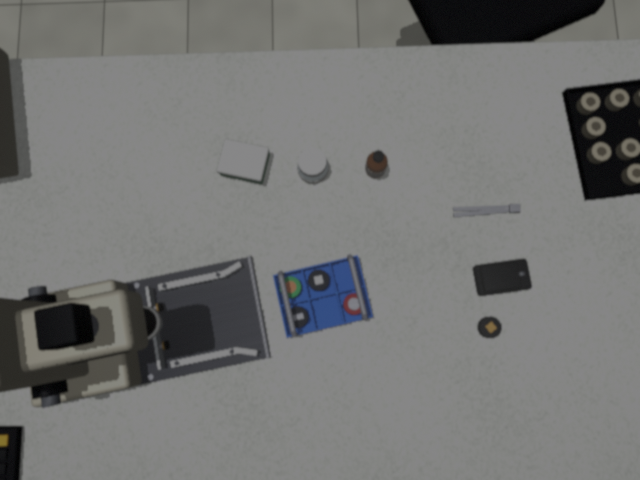

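View pics/scene0.png

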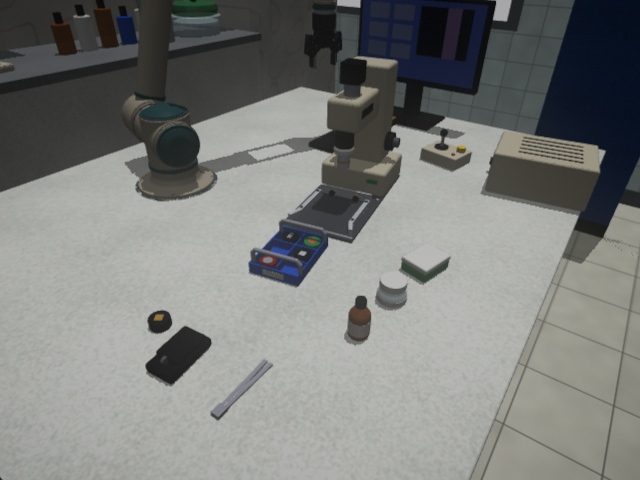

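The top view shows the tray at about (325,297), leading end to the left, with the lip as a line from (252,258) to (268,357). The bay and its rails lie further left. Next I zoom in and measure.

Run:
```python
from h import *
a=cv2.imread("pics/top0.png")[235:385,130:390]
b=cv2.imread("pics/scene0.png")[170:290,235:435]
A=cv2.convertScaleAbs(cv2.resize(a,(780,450),interpolation=cv2.INTER_CUBIC),alpha=1.6)
B=cv2.resize(b,(800,480),interpolation=cv2.INTER_CUBIC)
cv2.imwrite("pics/a1.png",A);cv2.imwrite("pics/b1.png",B)
```

```text
(no output)
```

View pics/a1.png

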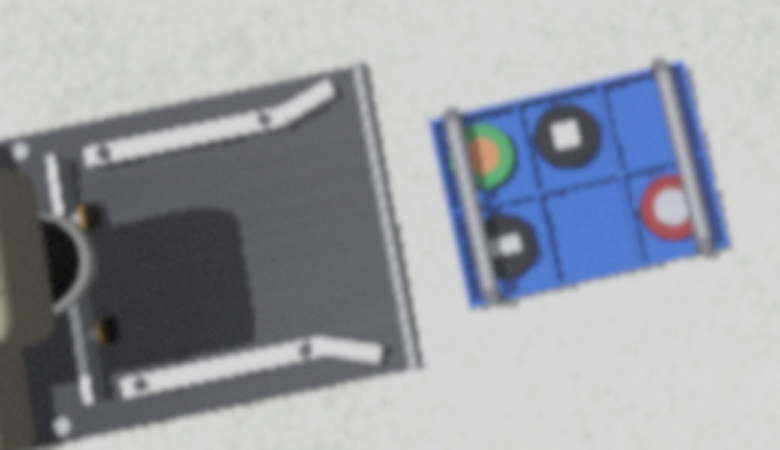

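View pics/b1.png

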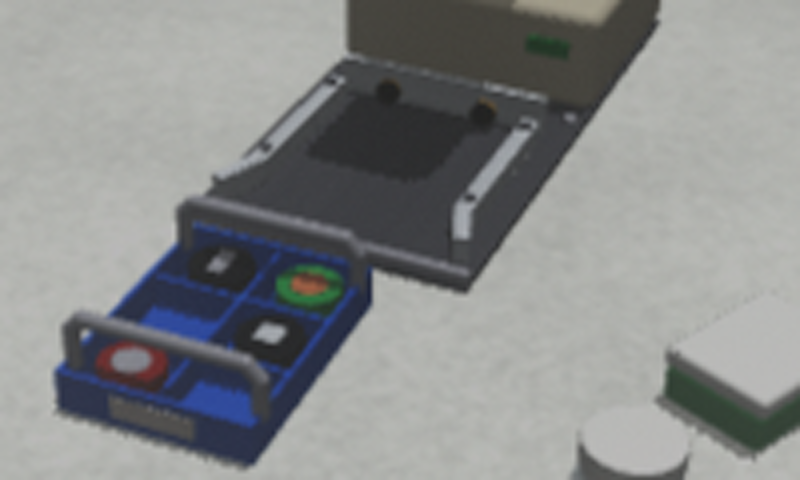

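```bash
cat >> h.py <<'E'
def W(pose,p):
    x,y,t=pose;p=np.atleast_2d(p).astype(float);c,s=np.cos(t),np.sin(t)
    return np.c_[x+c*p[:,0]-s*p[:,1],y+s*p[:,0]+c*p[:,1],p[:,2]]
def rel(P,p):
    d=np.array(p[:2])-P[:2];c,s=np.cos(P[2]),np.sin(P[2]);return np.array([c*d[0]+s*d[1],-s*d[0]+c*d[1],p[2]-P[2]])
E
python3 - <<'E'
from h import *
from scipy.optimize import least_squares
C=lambda L:np.array(L,float)/3+[130,235]-0.33
B=lambda L:np.array(L,float)/4+[235,170]-0.37
def fit(mt,ot,ms,os_,x0,name):
    def f(p):return np.r_[(pix("top",W(p,mt))-ot).ravel(),((pix("scene",W(p,ms))-os_).ravel() if len(ms) else [])]
    r=least_squares(f,x0,loss="soft_l1");print(name,r.x[:2].round(4),np.degrees(r.x[2]).round(2));print(f(r.x).round(1));return r.x
# microscope: y of the scope (left of bay dir). image down in top = -x world = scope +y? (bay=+y world => left=-x)
mt=np.array([[0,-95,14],[0,95,14],[47,-64.5,24],[47,64.5,24],[172,-64.5,24],[172,64.5,24],])/1e3
ot=C([[361,66],[417,367],[278,127],[312,336],[90,166],[120,376]])
ms=np.array([[0,-95,14],])/1e3
os_=B([[468,277]])
m=fit(mt,ot,ms,os_,[.45,.0,np.pi/2+.17],"scope")
tt=np.array([[80,-58,26],[-80,-58,26],[-80,58,26],[80,58,26]])/1e3
to=C([[433,121],[687,64],[730,247],[471,307]])
ts=np.array([[-80,58,0],[-80,-58,0],[-80,58,26]])/1e3
so=B([[57,408],[249,465],[57,372]])
t=fit(tt,to,ts,so,[.4,-.13,np.pi/2+.2],"tray")
t1=fit(tt,to,[],[],[.4,-.13,np.pi/2+.2],"tray top only")
r=rel(m,t);print("tray in scope",r.round(4),np.degrees(r[2]))
np.save("m.npy",m);np.save("t.npy",t)
# handle check
for h in(64,-64):
    for y in(-50,50):print(h,y,((pix("top",W(t,np.array([h,y,57])/1e3))-[130,235])*3).round(),((pix("scene",W(t,np.array([h,y,57])/1e3))-[235,170])*4).round())
print(W(t,[.064,0,.052]))
E
```

```text
scope [0.4909 0.0165] 100.05
[-0.9 -1.  -0.9  0.8  3.7 -0.9  4.6 -0.3 -0.8 -0.2 -0.   0.5 -1.4 -1.3]
tray [ 0.5063 -0.1017] 101.76
[-1.4 -0.5 -0.9 -1.5  0.1 -0.4 -0.3  0.2 -1.5  0.3 -0.9  0.5 -2.6 -0.3]
tray top only [ 0.5053 -0.1028] 101.22
[-0.6 -0.5  0.1 -0.7  0.6  0.7 -0.1  0.4]
tray in scope [-0.1191  0.0055  0.0298] 1.7095003653859924
64 -50 [[451. 120.]] [[342. 232.]]
64 50 [[488. 287.]] [[184. 193.]]
-64 -50 [[663.  70.]] [[241. 356.]]
-64 50 [[703. 236.]] [[ 70. 309.]]
[[ 0.49329289 -0.03902969  0.052     ]]
```

servo_tool([
  [0, 0, 0, 0, 0, -0.182],
  [0, 0, 0, 0, 0, -0.182],
  [0, 0, 0, 0, 0, -0.182],
  [-0.04, -0.98, 0, 0, 0, 0],
  [-0.04, -0.98, 0, 0, 0, 0],
  [-0.04, -0.98, 0, 0, 0, 0],
  [-0.04, -0.98, 0, 0, 0, 0],
  [-0.04, -0.98, 0, 0, 0, 0],
  [-0.04, -0.98, 0, 0, 0, 0],
  [-0.04, -0.98, 0, 0, 0, 0],
  [-0.04, -0.98, 0, 0, 0, 0],
  [-0.04, -0.98, 0, 0, 0, 0],
  [-0.04, -0.98, 0, 0, 0, 0],
  [-0.04, -0.98, 0, 0, 0, 0],
  [-0.04, -0.98, 0, 0, 0, 0],
  [-0.04, -0.98, 0, 0, 0, 0],
  [-0.04, -0.98, 0, 0, 0, 0],
  [-0.04, -0.98, 0, 0, 0, 0],
], gripper=1)

```text
time: 2.7
eef_pos: [0.2182, 0.2019, 0.2395]
orientation: [-0.1, 0.995, 0.0, 0.0]
ft_force: [1.1, 0.7, 1.0]
grip_width: 0.0855
gripper_force: 0.0
```

```bash
cat >> h.py <<'E'
from scipy.spatial.transform import Rotation as R
def to(p):
    s=readout.get_state();q=R.from_quat(s["orientation"]).as_matrix()
    print("t",round(s["time"],2),"pos",s["eef_pos"].round(4),"F",s["ft_force"].round(2),"w",round(s["grip_width"],4),"yawY",np.degrees(np.arctan2(q[1,1],q[0,1])).round(2),"z",q[:,2].round(3))
    print("units(x0.025) to go:",(q.T@(np.array(p)-s["eef_pos"])/.025).round(3))
E
python3 - <<'E'
from h import *
to([.493,-.039,.14])
E
```

```text
t 2.7 pos [0.2182 0.2019 0.2395] F [1.15 0.7  1.04] w 0.0855 yawY 101.49 z [ 0.001  0.    -1.   ]
units(x0.025) to go: [ -8.849 -11.635   3.985]
```

servo_tool([
  [-0.632, -0.831, 0.285, 0, 0, 0],
  [-0.632, -0.831, 0.285, 0, 0, 0],
  [-0.632, -0.831, 0.285, 0, 0, 0],
  [-0.632, -0.831, 0.285, 0, 0, 0],
  [-0.632, -0.831, 0.285, 0, 0, 0],
  [-0.632, -0.831, 0.285, 0, 0, 0],
  [-0.632, -0.831, 0.285, 0, 0, 0],
  [-0.632, -0.831, 0.285, 0, 0, 0],
  [-0.632, -0.831, 0.285, 0, 0, 0],
  [-0.632, -0.831, 0.285, 0, 0, 0],
  [-0.632, -0.831, 0.285, 0, 0, 0],
  [-0.632, -0.831, 0.285, 0, 0, 0],
  [-0.632, -0.831, 0.285, 0, 0, 0],
  [-0.632, -0.831, 0.285, 0, 0, 0],
  [0, 0, 0, 0, 0, 0],
])

```text
time: 4.2
eef_pos: [0.4954, -0.0404, 0.1388]
orientation: [-0.099, 0.995, -0.001, 0.001]
ft_force: [0.2, 0.5, 0.4]
grip_width: 0.0856
gripper_force: 0.0
```

Run:
```python
from h import *
to([.493,-.039,.041])
b=optics.read_camera("scene")[150:290,225:425]
cv2.imwrite("pics/b2.png",cv2.resize(b,(800,560),interpolation=cv2.INTER_CUBIC))
```

```text
t 4.2 pos [ 0.4954 -0.0404  0.1388] F [0.16 0.53 0.39] w 0.0856 yawY 101.35 z [ 0.002 -0.001 -1.   ]
units(x0.025) to go: [0.088 0.077 3.914]
```

View pics/b2.png

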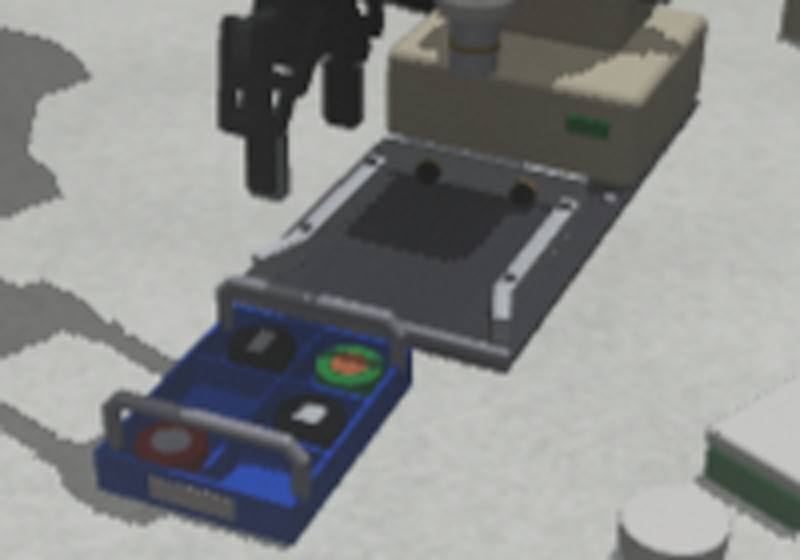

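The open fingers straddle the leading handle from above, tips at about (265,190) and (345,120), with the bar's middle at (312,305). I descend and close.

servo_tool([
  [0.09, 0.08, 0.65, 0, 0, 0],
  [0, 0, 0.65, 0, 0, 0],
  [0, 0, 0.65, 0, 0, 0],
  [0, 0, 0.65, 0, 0, 0],
  [0, 0, 0.65, 0, 0, 0],
  [0, 0, 0.65, 0, 0, 0],
  [0, 0, 0, 0, 0, 0],
  [0, 0, 0, 0, 0, 0],
])

```text
time: 5.05
eef_pos: [0.4897, -0.0362, 0.0425]
orientation: [-0.1, 0.995, 0.0, -0.0]
ft_force: [0.3, 0.8, 0.6]
grip_width: 0.0851
gripper_force: 0.0
```

servo_tool([
  [0, 0, 0, 0, 0, 0],
  [0, 0, 0, 0, 0, 0],
  [0, 0, 0, 0, 0, 0],
  [0, 0, 0, 0, 0, 0],
  [0, 0, 0, 0, 0, 0],
  [0, 0, 0, 0, 0, 0],
  [0, 0, 0, 0, 0, 0],
  [0, 0, 0, 0, 0, 0],
], gripper=0, grip_force=25)

```text
time: 5.85
eef_pos: [0.4905, -0.0372, 0.0423]
orientation: [-0.1, 0.995, -0.0, 0.0]
ft_force: [0.3, -3.5, 3.4]
grip_width: 0.009
gripper_force: 24.4
```

Run:
```python
from h import *
to([.493,-.039,.041])
```

```text
t 5.85 pos [ 0.4905 -0.0372  0.0423] F [ 0.29 -3.47  3.38] w 0.009 yawY 101.48 z [ 0.001 -0.001 -1.   ]
units(x0.025) to go: [-0.084 -0.09   0.053]
```

servo_tool([
  [0, 0, -0.15, 0, 0, 0],
  [0, 0, -0.15, 0, 0, 0],
  [0, 0, -0.15, 0, 0, 0],
  [0, 0, -0.15, 0, 0, 0],
  [0, 0, -0.15, 0, 0, 0],
  [0, 0, -0.15, 0, 0, 0],
  [0, 0, 0, 0, 0, 0],
])

```text
time: 6.55
eef_pos: [0.4901, -0.0365, 0.065]
orientation: [-0.1, 0.995, 0.0, 0.0]
ft_force: [-0.2, -0.4, -4.4]
grip_width: 0.0091
gripper_force: 24.4
```

servo_tool([
  [-0.03, 0.15, 0, 0, 0, 0.016],
  [-0.03, 0.15, 0, 0, 0, 0.016],
  [-0.03, 0.15, 0, 0, 0, 0],
  [-0.03, 0.15, 0, 0, 0, 0],
  [-0.03, 0.15, 0, 0, 0, 0],
  [-0.03, 0.15, 0, 0, 0, 0],
  [0, 0, 0, 0, 0, 0],
])

```text
time: 7.25
eef_pos: [0.4903, -0.0129, 0.0645]
orientation: [-0.087, 0.996, 0.001, -0.0]
ft_force: [0.4, 1.5, -5.3]
grip_width: 0.0088
gripper_force: 24.5
```

Run:
```python
from h import *
m=np.load("m.npy");to(W(m,[0,.0025,.065])[0])
a=optics.read_camera("top")[215:385,200:400]
b=optics.read_camera("scene")[170:290,235:395]
A=cv2.convertScaleAbs(cv2.resize(a,(600,510)),alpha=1.5);cv2.imwrite("pics/a3.png",A)
B=cv2.resize(b,(800,600),interpolation=cv2.INTER_CUBIC);cv2.imwrite("pics/b3.png",B)
```

```text
t 7.25 pos [ 0.4903 -0.0129  0.0645] F [ 0.36  1.55 -5.3 ] w 0.0088 yawY 100.03 z [-0.     0.001 -1.   ]
units(x0.025) to go: [-0.131  1.154 -0.019]
```

View pics/b3.png

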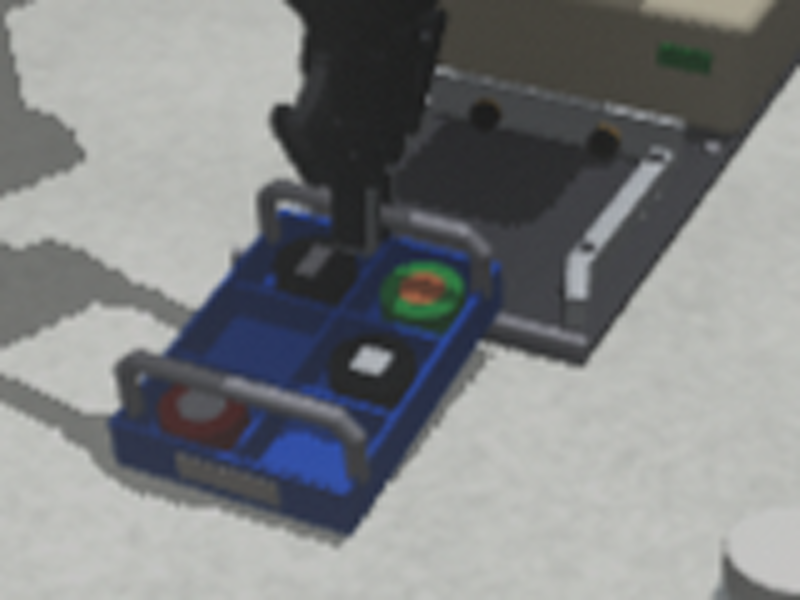

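The tray is lifted with its tail on the bench and the nose above the lip, at about (490,280). I carry on forward.

servo_tool([
  [-0.02, 0.15, 0, 0, 0, 0],
  [-0.02, 0.15, 0, 0, 0, 0],
  [-0.02, 0.15, 0, 0, 0, 0],
  [-0.02, 0.15, 0, 0, 0, 0],
  [-0.02, 0.15, 0, 0, 0, 0],
  [-0.02, 0.15, 0, 0, 0, 0],
  [-0.01, 0.15, 0, 0, 0, 0],
  [0, 0.15, 0, 0, 0, 0],
  [0, 0, 0, 0, 0, 0],
])

```text
time: 8.25
eef_pos: [0.4883, 0.0171, 0.0646]
orientation: [-0.087, 0.996, 0.0, -0.0]
ft_force: [-0.7, 1.9, -4.7]
grip_width: 0.0088
gripper_force: 24.5
```

Run:
```python
from h import *
m=np.load("m.npy");to(W(m,[0,.0025,.065])[0])
a=optics.read_camera("top")[215:385,200:400]
A=cv2.convertScaleAbs(cv2.resize(a,(600,510)),alpha=1.5);cv2.imwrite("pics/a4.png",A)
```

```text
t 8.25 pos [0.4883 0.0171 0.0646] F [-0.72  1.93 -4.74] w 0.0088 yawY 100.03 z [-0.     0.001 -1.   ]
units(x0.025) to go: [-0.    -0.042 -0.017]
```

View pics/a4.png

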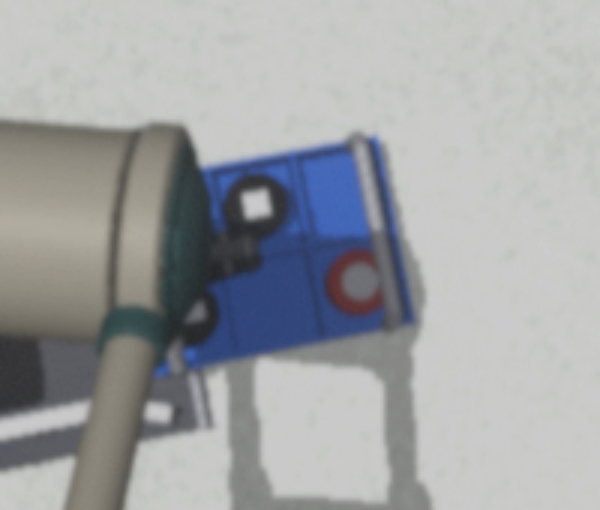

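servo_tool([
  [0, 0, 0.08, 0, 0, 0],
  [0, 0, 0.08, 0, 0, 0],
  [0, 0, 0.06, 0, 0, 0],
  [0, 0, 0.04, 0, 0, 0],
  [0, 0, 0.04, 0, 0, 0],
  [0, 0, 0.02, 0, 0, 0],
  [0, 0, 0, 0, 0, 0],
])

```text
time: 9.0
eef_pos: [0.4885, 0.0165, 0.057]
orientation: [-0.087, 0.996, 0.0, 0.0]
ft_force: [-2.7, 3.3, 2.9]
grip_width: 0.0089
gripper_force: 25.2
```

servo_tool([
  [0, 0, 0, 0, 0, 0],
  [0, 0, 0, 0, 0, 0],
  [0, 0, 0, 0, 0, 0],
  [0, 0, 0, 0, 0, 0],
  [0, 0, 0, 0, 0, 0],
], gripper=0.6)

```text
time: 9.5
eef_pos: [0.4886, 0.0161, 0.0565]
orientation: [-0.087, 0.996, -0.0, 0.0]
ft_force: [0.1, 1.1, -0.8]
grip_width: 0.0515
gripper_force: 0.0
```

servo_tool([
  [0, 0, -0.4, 0, 0, 0],
  [0, 0, -0.8, 0, 0, 0],
  [0, 0, -0.8, 0, 0, 0],
  [0, 0, -0.8, 0, 0, 0],
  [0, -0.8, -0.4, 0, 0, 0],
  [0, -1, 0, 0, 0, 0],
  [0, -1, 0, 0, 0, 0],
  [0, -1, 0, 0, 0, 0],
  [0, -1, 0, 0, 0, 0],
  [0, -1, 0, 0, 0, 0],
  [0, -1, 0, 0, 0, 0],
  [0, -1, 0, 0, 0, 0],
  [0, -1, 0, 0, 0, 0],
  [0, -1, 0, 0, 0, 0],
  [0, 0, 0, 0, 0, 0],
])

```text
time: 11.0
eef_pos: [0.5322, -0.2282, 0.1373]
orientation: [-0.086, 0.996, -0.001, 0.001]
ft_force: [-0.8, 1.4, 0.1]
grip_width: 0.0511
gripper_force: 0.0
```

Run:
```python
from h import *
m=np.load("m.npy");to(W(m,[-.19,0,.1])[0])
a=optics.read_camera("top")[215:385,150:400]
A=cv2.convertScaleAbs(cv2.resize(a,(750,510),interpolation=cv2.INTER_CUBIC),alpha=1.5)
for p in ([0,-.095,.014],[0,.095,.014],[.047,-.0645,.024],[.047,.0645,.024],[.172,.0645,.024],[.172,-.0645,.024],[.017,-.07,.024],[.017,.07,.024]):
    u=(pix("top",W(m,p))[0]-[150,215])*3;cv2.circle(A,tuple(u.astype(int).tolist()),2,(0,0,255),-1)
cv2.imwrite("pics/a5.png",A)
```

```text
t 11.0 pos [ 0.5322 -0.2282  0.1373] F [-0.8   1.41  0.13] w 0.0511 yawY 99.88 z [ 0.002 -0.002 -1.   ]
units(x0.025) to go: [-0.074  2.334  1.484]
```

View pics/a5.png

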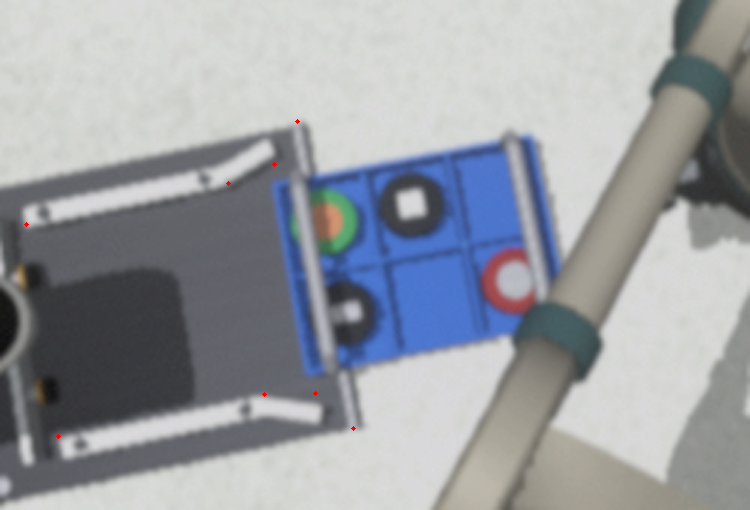

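Tray nose rests over the lip, corners at about (274,184) and (307,376), well between the flared rails. I quantify lateral offset and yaw.

Run:
```python
from h import *
m=np.load("m.npy")
C=lambda u:np.array(u,float)/3+[150,215]-.33
for n,u,z in(("lipT",(299,124),.014),("lipB",(356,429),.014),("noseT",(274,184),.042),("noseB",(307,376),.042),("tailT",(535,137),.026),("railT",(25,226),.024),("railTb",(212,189),.024),("railB",(60,436),.024),("railBb",(250,398),.024)):
    p=at_z("top",C(u),z);print(n,(rel(m,[p[0],p[1],0])[:2]*1e3).round(1))
```

```text
lipT [ -0.3 -94.2]
lipB [-1.1 94.9]
noseT [ 17.4 -56.8]
noseB [18.1 58.7]
tailT [-141.8  -55.2]
railT [173.5 -64.4]
railTb [ 57.7 -63.8]
railB [171.8  63.7]
railBb [56.5 64.3]
```

servo_tool([
  [0, 0, 0, 0, 0, 0.182],
  [0, 0, 0, 0, 0, 0.182],
  [0, 0, 0, 0, 0, 0.182],
  [0, 0, 0, 0, 0, 0.182],
  [0, 0, 0, 0, 0, 0.182],
  [0, 0, 0, 0, 0, 0.182],
  [0, 0, 0, 0, 0, 0.182],
  [0, 0, 0, 0, 0, 0.182],
  [0, 0, 0, 0, 0, 0.182],
  [0, 0, 0, 0, 0, 0.182],
  [0, 0, 0, 0, 0, 0.182],
  [0, 0, 0.9, 0, 0, 0],
  [0, 0, 0.9, 0, 0, 0],
  [0, 0, 0.9, 0, 0, 0],
  [0, 0, 0, 0, 0, 0],
  [0, 0, 0, 0, 0, 0],
], gripper=0)

```text
time: 12.65
eef_pos: [0.531, -0.2241, 0.0694]
orientation: [0.643, 0.766, 0.0, -0.0]
ft_force: [-0.4, -0.4, 0.9]
grip_width: 0.0003
gripper_force: 0.0
```

Run:
```python
from h import *
m=np.load("m.npy");print(np.degrees(m[2]));to(W(m,[-.165,.002,.026])[0])
```

```text
100.0480807133515
t 12.65 pos [ 0.531  -0.2241  0.0694] F [-0.38 -0.36  0.87] w 0.0003 yawY 9.97 z [-0.001  0.001 -1.   ]
units(x0.025) to go: [3.155 0.018 1.739]
```

servo_tool([
  [0, 0, 0.58, 0, 0, 0],
  [0, 0, 0.58, 0, 0, 0],
  [0, 0, 0.58, 0, 0, 0],
  [0.6, 0, 0, 0, 0, 0],
  [0.6, 0, 0, 0, 0, 0],
  [0.6, 0, 0, 0, 0, 0],
  [0.6, 0, 0, 0, 0, 0],
  [0.35, 0, 0, 0, 0, 0],
  [0.2, 0, 0, 0, 0, 0],
  [0.1, 0, 0, 0, 0, 0],
  [0.1, 0, 0, 0, 0, 0],
  [0, 0, 0, 0, 0, 0],
])

```text
time: 13.85
eef_pos: [0.5176, -0.1474, 0.0255]
orientation: [0.643, 0.766, 0.0, -0.0]
ft_force: [0.2, 0.6, -0.1]
grip_width: 0.0002
gripper_force: 0.0
```

```bash
cat >> h.py <<'E'
def here():
    s=readout.get_state();m=np.load("m.npy");p=s["eef_pos"];r=rel(m,[p[0],p[1],0])*1e3
    f=s["ft_force"];c,n=np.cos(m[2]),np.sin(m[2])
    print("t",round(s["time"],2),"TCP in scope",r[:2].round(1),"z",(p[2]*1e3).round(1),"Ffwd",round(c*f[0]+n*f[1],2),"Flat",round(-n*f[0]+c*f[1],2),"Fz",round(f[2],2))
E
python3 -c "
from h import *
here()"
```

```text
t 13.85 TCP in scope [-166.1    2.4] z 25.5 Ffwd 0.56 Flat -0.27 Fz -0.08
```

servo_tool([
  [0.1, 0, 0, 0, 0, 0],
  [0.1, 0, 0, 0, 0, 0],
  [0.1, 0, 0, 0, 0, 0],
  [0.1, 0, 0, 0, 0, 0],
  [0.1, 0, 0, 0, 0, 0],
  [0.1, 0, 0, 0, 0, 0],
  [0.1, 0, 0, 0, 0, 0],
  [0.1, 0, 0, 0, 0, 0],
  [0.1, 0, 0, 0, 0, 0],
  [0.1, 0, 0, 0, 0, 0],
])

```text
time: 14.85
eef_pos: [0.5136, -0.1231, 0.0256]
orientation: [0.643, 0.766, -0.0, 0.001]
ft_force: [0.5, -4.3, -2.1]
grip_width: 0.0001
gripper_force: 2.4
```

```bash
python3 -c "
from h import *
here()"
```

```text
t 14.85 TCP in scope [-141.4    2.1] z 25.6 Ffwd -4.31 Flat 0.21 Fz -2.13
```

servo_tool([
  [0.1, 0, 0, 0, 0, 0],
  [0.1, 0, 0, 0, 0, 0],
  [0.1, 0, 0, 0, 0, 0],
  [0.1, 0, 0, 0, 0, 0],
  [0.1, 0, 0, 0, 0, 0],
  [0.1, 0, 0, 0, 0, 0],
  [0.1, 0, 0, 0, 0, 0],
  [0.1, 0, 0, 0, 0, 0],
  [0.1, 0, 0, 0, 0, 0],
  [0.1, 0, 0, 0, 0, 0],
  [0.1, 0, 0, 0, 0, 0],
  [0.1, 0, 0, 0, 0, 0],
  [0.1, 0, 0, 0, 0, 0],
  [0.1, 0, 0, 0, 0, 0],
])

```text
time: 16.25
eef_pos: [0.5077, -0.0888, 0.0259]
orientation: [0.643, 0.766, -0.0, 0.001]
ft_force: [0.8, -6.0, 1.1]
grip_width: -0.0001
gripper_force: 3.4
```

Run:
```python
from h import *
here()
a=optics.read_camera("scene")[150:290,255:425]
cv2.imwrite("pics/b6.png",cv2.resize(a,(680,560),interpolation=cv2.INTER_CUBIC))
```

```text
t 16.25 TCP in scope [-106.6    1.8] z 25.9 Ffwd -6.04 Flat 0.22 Fz 1.14
```

View pics/b6.png

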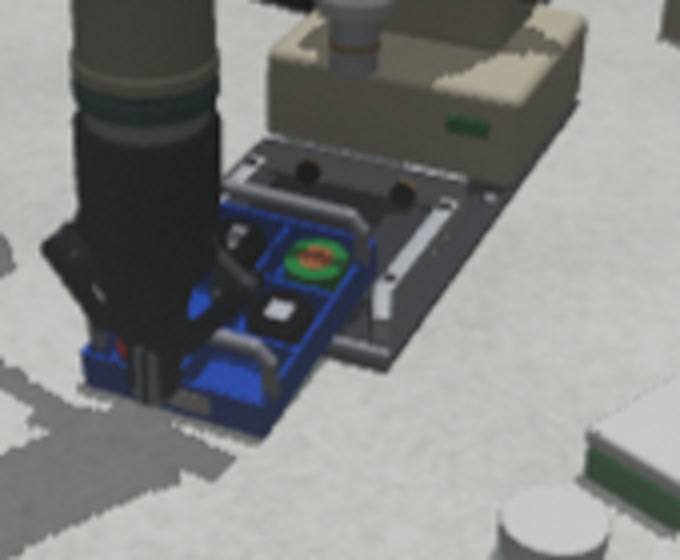

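The tray is riding up over the lip, straight between the rails, with the fingers on the tail wall at about (150,385). I push on past balance in small steps, then draw back.

servo_tool([
  [0.1, 0, 0, 0, 0, 0],
  [0.1, 0, 0, 0, 0, 0],
  [0.1, 0, 0, 0, 0, 0],
  [0.08, 0, 0, 0, 0, 0],
  [0.08, 0, 0, 0, 0, 0],
  [0, 0, 0, 0, 0, 0],
])

```text
time: 16.9
eef_pos: [0.5062, -0.0776, 0.0262]
orientation: [0.643, 0.766, 0.0, 0.001]
ft_force: [1.0, -7.1, 0.4]
grip_width: -0.0005
gripper_force: 3.4
```

```bash
python3 -c "
from h import *
here()"
```

```text
t 16.9 TCP in scope [-95.4   1.4] z 26.2 Ffwd -7.21 Flat 0.24 Fz 0.4
```

servo_tool([
  [0.08, 0, 0, 0, 0, 0],
  [0.08, 0, 0, 0, 0, 0],
  [0.08, 0, 0, 0, 0, 0],
  [0, 0, 0, 0, 0, 0],
  [-0.1, 0, 0, 0, 0, 0],
  [-0.1, 0, 0, 0, 0, 0],
  [-0.1, 0, 0, 0, 0, 0],
  [-0.1, 0, 0, 0, 0, 0],
  [-0.1, 0, 0, 0, 0, 0],
  [0, 0, 0, 0, 0, 0],
  [0, 0, 0, 0, 0, 0],
  [0, 0, 0, 0, 0, 0],
])

```text
time: 18.1
eef_pos: [0.5063, -0.0833, 0.0255]
orientation: [0.643, 0.766, 0.0, -0.0]
ft_force: [0.0, 0.4, -1.0]
grip_width: -0.0002
gripper_force: 0.0
```

Run:
```python
from h import *
here()
a=optics.read_camera("scene")[150:290,255:425];b=optics.read_camera("top")[225:365,150:310]
A=np.hstack([cv2.resize(a,(425,350),interpolation=cv2.INTER_CUBIC),cv2.convertScaleAbs(cv2.resize(b,(375,350),interpolation=cv2.INTER_CUBIC),alpha=1.5)])
cv2.imwrite("pics/b7.png",A)
```

```text
t 18.1 TCP in scope [-100.9    2.3] z 25.5 Ffwd 0.38 Flat -0.09 Fz -1.01
```

View pics/b7.png

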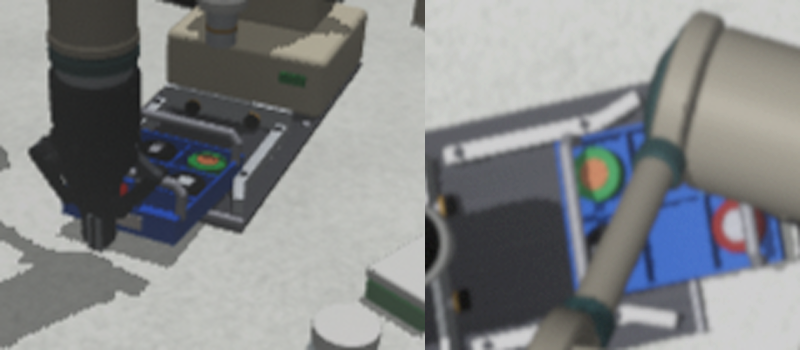

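The tray has tipped: its tail is off the bench with a shadow below it, and the leading handle sits low in the bay, square between the rails. I push on.

servo_tool([
  [0.12, 0, 0, 0, 0, 0],
  [0.12, 0, 0, 0, 0, 0],
  [0.12, 0, 0, 0, 0, 0],
  [0.12, 0, 0, 0, 0, 0],
  [0.12, 0, 0, 0, 0, 0],
  [0.12, 0, 0, 0, 0, 0],
  [0.12, 0, 0, 0, 0, 0],
  [0.12, 0, 0, 0, 0, 0],
  [0.12, 0, 0, 0, 0, 0],
  [0.12, 0, 0, 0, 0, 0],
  [0.12, 0, 0, 0, 0, 0],
  [0.12, 0, 0, 0, 0, 0],
])

```text
time: 19.4
eef_pos: [0.5001, -0.0477, 0.0255]
orientation: [0.643, 0.766, 0.0, 0.0]
ft_force: [0.8, -2.8, -2.9]
grip_width: 0.0004
gripper_force: 1.4
```

```bash
python3 -c "
from h import *
here()"
```

```text
t 19.4 TCP in scope [-64.8   2.2] z 25.5 Ffwd -2.95 Flat -0.3 Fz -2.94
```

servo_tool([
  [0.12, 0, 0, 0, 0, 0],
  [0.12, 0, 0, 0, 0, 0],
  [0.12, 0, 0, 0, 0, 0],
  [0.12, 0, 0, 0, 0, 0],
  [0.12, 0, 0, 0, 0, 0],
  [0.12, 0, 0, 0, 0, 0],
  [0.12, 0, 0, 0, 0, 0],
  [0.12, 0, 0, 0, 0, 0],
  [0.12, 0, 0, 0, 0, 0],
  [0.12, 0, 0, 0, 0, 0],
])

```text
time: 20.4
eef_pos: [0.4949, -0.0181, 0.0255]
orientation: [0.643, 0.766, 0.0, -0.0]
ft_force: [-0.5, -3.4, -3.3]
grip_width: -0.0001
gripper_force: 1.6
```

Run:
```python
from h import *
here()
a=optics.read_camera("top");h=cv2.cvtColor(a,cv2.COLOR_BGR2HSV)
k=cv2.inRange(h,(105,120,50),(125,255,255));ys,xs=np.nonzero(k[200:400,:420]);print(len(xs),xs.min(),xs.max(),ys.min()+200,ys.max()+200)
```

```text
t 20.4 TCP in scope [-34.8   2.2] z 25.5 Ffwd -3.23 Flat 1.13 Fz -3.25
1105 186 267 316 349
```

servo_tool([
  [0.12, 0, 0, 0, 0, 0],
  [0.12, 0, 0, 0, 0, 0],
  [0.12, 0, 0, 0, 0, 0],
  [0.12, 0, 0, 0, 0, 0],
  [0.12, 0, 0, 0, 0, 0],
  [0.1, 0, 0, 0, 0, 0],
  [0.1, 0, 0, 0, 0, 0],
  [0.1, 0, 0, 0, 0, 0],
  [0.08, 0, 0, 0, 0, 0],
  [0.04, 0, 0, 0, 0, 0],
])

```text
time: 21.45
eef_pos: [0.4905, 0.007, 0.0255]
orientation: [0.643, 0.766, 0.0, -0.0]
ft_force: [0.1, -3.1, -1.5]
grip_width: 0.0
gripper_force: 1.6
```

```bash
python3 -c "
from h import *
here()"
```

```text
t 21.45 TCP in scope [-9.3  2.1] z 25.5 Ffwd -3.11 Flat 0.46 Fz -1.55
```

servo_tool([
  [0.06, 0, 0, 0, 0, 0],
  [0.06, 0, 0, 0, 0, 0],
  [0.06, 0, 0, 0, 0, 0],
  [0.04, 0, 0, 0, 0, 0],
  [0, 0, 0, 0, 0, 0],
])

```text
time: 21.95
eef_pos: [0.4896, 0.0124, 0.0256]
orientation: [0.643, 0.766, 0.0, 0.0]
ft_force: [-0.0, -1.4, -1.0]
grip_width: -0.0001
gripper_force: 1.2
```

```bash
python3 -c "
from h import *
here()"
```

```text
t 21.95 TCP in scope [-3.9  2. ] z 25.6 Ffwd -1.35 Flat 0.28 Fz -0.99
```

servo_tool([
  [-0.12, 0, 0, 0, 0, 0],
  [-0.12, 0, 0, 0, 0, 0],
  [-0.12, 0, 0, 0, 0, 0],
  [-0.12, 0, 0, 0, 0, 0],
  [0, 0, 0, 0, 0, 0],
  [0, 0, 0, 0, 0, 0],
])

```text
time: 22.55
eef_pos: [0.4916, 0.0003, 0.0255]
orientation: [0.643, 0.766, 0.0, -0.0]
ft_force: [-0.5, 0.4, -0.6]
grip_width: -0.0002
gripper_force: 0.0
```

```bash
python3 -c "
from h import *
here()"
```

```text
t 22.55 TCP in scope [-16.1   2.2] z 25.5 Ffwd 0.52 Flat 0.39 Fz -0.6
```

servo_tool([
  [0.12, 0, 0, 0, 0, 0],
  [0.12, 0, 0, 0, 0, 0],
  [0.12, 0, 0, 0, 0, 0],
  [0.08, 0, 0, 0, 0, 0],
  [0.06, 0, 0, 0, 0, 0],
  [0.06, 0, 0, 0, 0, 0],
  [0.06, 0, 0, 0, 0, 0],
  [0, 0, 0, 0, 0, 0],
])

```text
time: 23.35
eef_pos: [0.4893, 0.0155, 0.0256]
orientation: [0.643, 0.766, 0.0, 0.0]
ft_force: [0.4, -3.8, -1.3]
grip_width: 0.0
gripper_force: 1.9
```

```bash
python3 -c "
from h import *
here()"
```

```text
t 23.35 TCP in scope [-0.8  1.8] z 25.6 Ffwd -3.86 Flat 0.25 Fz -1.33
```

servo_tool([
  [-0.12, 0, 0, 0, 0, 0],
  [-0.12, 0, 0, 0, 0, 0],
  [-0.12, 0, 0, 0, 0, 0],
  [-0.12, 0, 0, 0, 0, 0],
  [0, 0, 0, 0, 0, 0],
  [0.12, 0, 0, 0, 0, 0],
  [0.12, 0, 0, 0, 0, 0],
  [0.12, 0, 0, 0, 0, 0],
  [0.08, 0, 0, 0, 0, 0],
  [0.06, 0, 0, 0, 0, 0],
  [0.05, 0, 0, 0, 0, 0],
  [0.05, 0, 0, 0, 0, 0],
  [0, 0, 0, 0, 0, 0],
])

```text
time: 24.65
eef_pos: [0.4895, 0.0178, 0.0256]
orientation: [0.643, 0.766, 0.0, 0.001]
ft_force: [1.3, -6.5, -3.0]
grip_width: -0.0003
gripper_force: 2.8
```

```bash
python3 -c "
from h import *
here()"
```

```text
t 24.65 TCP in scope [1.5 1.2] z 25.6 Ffwd -6.58 Flat -0.11 Fz -2.95
```

servo_tool([
  [-0.2, 0, 0, 0, 0, 0],
  [-0.4, 0, 0, 0, 0, 0],
  [-0.8, 0, 0, 0, 0, 0],
  [-1, 0, 0, 0, 0, 0],
  [-1, 0, 0, 0, 0, 0],
  [-1, 0, 0, 0, 0, 0],
  [-1, 0, 0, 0, 0, 0],
  [-1, 0, 0, 0, 0, 0],
  [-1, 0, 0, 0, 0, 0],
  [0, 0, 0, 0, 0, 0],
])

```text
time: 25.65
eef_pos: [0.5218, -0.167, 0.0257]
orientation: [0.645, 0.765, 0.0, 0.001]
ft_force: [-0.1, 0.6, 1.1]
grip_width: -0.0001
gripper_force: 0.0
```

Run:
```python
from h import *
here();m=np.load("m.npy")
im={c:optics.read_camera(c) for c in("top","scene")}
for c in im: cv2.imwrite(f"pics/{c}8.png",im[c])
# blue mask hull vs model
for c in im:
    h=cv2.cvtColor(im[c],cv2.COLOR_BGR2HSV);k=cv2.inRange(h,(105,110,40),(125,255,255))
    k[:, 430:]=0;k[:150]=0;k[380:]=0
    n,l,st,_=cv2.connectedComponentsWithStats(k);i=1+np.argmax(st[1:,4]);print(c,st[i])
    ct=max(cv2.findContours((l==i).astype(np.uint8),0,1)[0],key=cv2.contourArea)
    print(cv2.approxPolyDP(cv2.convexHull(ct),2,True)[:,0].tolist())
    for x in(10,13):
      for zt in(6,14):
        P=[]
        for y in(-58,58):
            for z in(0,26):P.append([x,y+1,zt+z])
        for y in (-58,58): P.append([x+160,y+1,32])
        print(x,zt,"tail R bot/top, L bot/top, nose R,L top",pix(c,W(m,np.array(P)/1e3)).round(1).tolist())
```

```text
t 25.65 TCP in scope [-186.1    1.7] z 25.7 Ffwd 0.66 Flat 0.03 Fz 1.09
top [ 166  276   76   76 2900]
[[230, 276], [241, 339], [179, 351], [174, 346], [166, 293], [173, 288]]
10 6 tail R bot/top, L bot/top, nose R,L top [[248.1, 277.1], [245.9, 275.6], [259.3, 339.0], [257.3, 339.2], [159.1, 293.3], [168.9, 357.4]]
10 14 tail R bot/top, L bot/top, nose R,L top [[247.4, 276.6], [245.2, 275.2], [258.7, 339.1], [256.7, 339.3], [159.1, 293.3], [168.9, 357.4]]
13 6 tail R bot/top, L bot/top, nose R,L top [[246.5, 277.4], [244.3, 276.0], [257.7, 339.4], [255.7, 339.5], [157.5, 293.6], [167.3, 357.7]]
13 14 tail R bot/top, L bot/top, nose R,L top [[245.8, 277.0], [243.6, 275.5], [257.1, 339.4], [255.1, 339.6], [157.5, 293.6], [167.3, 357.7]]
scene [312 189  51  32 400]
[[312, 201], [327, 189], [357, 195], [362, 200], [346, 220]]
10 6 tail R bot/top, L bot/top, nose R,L top [[337.0, 234.4], [337.3, 225.2], [294.4, 223.1], [294.2, 214.1], [361.2, 196.3], [321.6, 187.3]]
10 14 tail R bot/top, L bot/top, nose R,L top [[337.1, 231.6], [337.4, 222.4], [294.3, 220.4], [294.1, 211.3], [361.2, 196.3], [321.6, 187.3]]
13 6 tail R bot/top, L bot/top, nose R,L top [[337.5, 233.8], [337.8, 224.6], [295.0, 222.5], [294.7, 213.6], [361.6, 195.9], [322.1, 186.9]]
13 14 tail R bot/top, L bot/top, nose R,L top [[337.6, 231.0], [337.9, 221.8], [294.9, 219.8], [294.7, 210.8], [361.6, 195.9], [322.1, 186.9]]
```

Run:
```python
from h import *
m=np.load("m.npy")
for c,(x0,x1,y0,y1) in(("top",(155,275,265,365)),("scene",(280,375,180,245))):
    a=cv2.imread(f"pics/{c}8.png").astype(int);k=(a[...,0]-a[...,2]>25)&(a[...,0]-a[...,1]>15)
    s=k[y0:y1,x0:x1]
    print(c,x0,y0)
    for i,r in enumerate(s[::2]):print(y0+2*i,"".join(".#"[v] for v in r))
```

```text
top 155 265Traceback (most recent call last):
  File "<stdin>", line 7, in <module>
  File "<stdin>", line 7, in <genexpr>
TypeError: string indices must be integers, not 'numpy.bool'
```

Run:
```python
from h import *
m=np.load("m.npy")
for c,(x0,x1,y0,y1) in(("top",(155,275,265,365)),("scene",(280,375,180,245))):
    a=cv2.imread(f"pics/{c}8.png").astype(int);k=(a[...,0]-a[...,2]>22)&(a[...,0]-a[...,1]>12)
    s=k[y0:y1,x0:x1]
    print(c,x0,y0)
    st=3 if c=="top" else 1
    for i,r in enumerate(s[::st]):print(y0+st*i,"".join(".#"[int(v)] for v in r))
```

```text
top 155 265
265 ........................................................................................................................
268 ........................................................................................................................
271 ........................................................................................................................
274 ....................................................................................#######.............................
277 ...................................................................##########.......########............................
280 ....................................................#########################.....###########...........................
283 .....................................#########################################.....##########...........................
286 .....................##########################################################....###########..........................
289 ...............#############################............#######################.....
[... 8975 characters left out ...]

238 ...............................................................................................
239 ...............................................................................................
240 ...............................................................................................
241 ...............................................................................................
242 ...............................................................................................
243 ...............................................................................................
244 ...............................................................................................
```

The tray reads as level with its tail about 12 mm past the lip. I return to press it home.

servo_tool([
  [1, 0, 0, 0, 0, 0],
  [1, 0, 0, 0, 0, 0],
  [1, 0, 0, 0, 0, 0],
  [1, 0, 0, 0, 0, 0],
  [1, 0, 0, 0, 0, 0],
  [1, 0, 0, 0, 0, 0],
  [0.6, 0, 0, 0, 0, 0],
  [0.3, 0, 0, 0, 0, 0],
  [0.1, 0, 0, 0, 0, 0],
  [0.1, 0, 0, 0, 0, 0],
  [0.1, 0, 0, 0, 0, 0],
  [0.08, 0, 0, 0, 0, 0],
  [0.08, 0, 0, 0, 0, 0],
  [0.05, 0, 0, 0, 0, 0],
  [0, 0, 0, 0, 0, 0],
])

```text
time: 27.25
eef_pos: [0.489, 0.0177, 0.0255]
orientation: [0.643, 0.766, -0.0, 0.001]
ft_force: [1.6, -5.0, -1.5]
grip_width: 0.0002
gripper_force: 2.7
```

```bash
python3 -c "
from h import *
here()"
```

```text
t 27.25 TCP in scope [1.5 1.8] z 25.5 Ffwd -5.22 Flat -0.66 Fz -1.5
```

servo_tool([
  [0.04, 0, 0, 0, 0, 0],
  [0, 0, 0, 0, 0, 0],
])

```text
time: 27.45
eef_pos: [0.4898, 0.0182, 0.0257]
orientation: [0.643, 0.766, -0.0, 0.002]
ft_force: [1.9, -6.8, -2.5]
grip_width: -0.0004
gripper_force: 3.6
```

servo_tool([
  [0.04, 0, 0, 0, 0, 0],
  [0, 0, 0, 0, 0, 0],
])

```text
time: 27.65
eef_pos: [0.4905, 0.0185, 0.0259]
orientation: [0.643, 0.766, 0.0, 0.003]
ft_force: [3.0, -9.7, -1.9]
grip_width: -0.0001
gripper_force: 4.7
```

```bash
python3 -c "
from h import *
here()"
```

```text
t 27.65 TCP in scope [2.  0.1] z 25.9 Ffwd -10.1 Flat -1.21 Fz -1.86
```

servo_tool([
  [0.03, 0, 0, 0, 0, 0],
  [0, 0, 0, 0, 0, 0],
  [0, 0, 0, 0, 0, 0],
])

```text
time: 27.95
eef_pos: [0.4909, 0.0187, 0.026]
orientation: [0.642, 0.766, -0.0, 0.004]
ft_force: [2.7, -11.8, -2.0]
grip_width: 0.0001
gripper_force: 5.7
```

```bash
python3 -c "
from h import *
here()
s=readout.get_state();print(s['torque'])"
```

```text
t 27.95 TCP in scope [ 2.1 -0.3] z 26.0 Ffwd -12.07 Flat -0.56 Fz -1.98
[-1.81869201 -0.54466672 -0.00728291]
```

servo_tool([
  [0, 0, 0, 0, 0, 0],
  [0, 0, 0, 0, 0, 0],
  [0, 0, 0, 0, 0, 0],
  [0, 0, 0, 0, 0, 0],
  [0, 0, 0, 0, 0, 0],
  [0, 0, 0, 0, 0, 0],
  [0, 0, 0, 0, 0, 0],
  [0, 0, 0, 0, 0, 0],
])

```text
time: 28.75
eef_pos: [0.4909, 0.0187, 0.026]
orientation: [0.642, 0.766, -0.0, 0.004]
ft_force: [3.5, -12.4, -3.5]
grip_width: -0.0001
gripper_force: 5.7
```

servo_tool([
  [-0.1, 0, 0, 0, 0, 0],
  [-0.2, 0, 0, 0, 0, 0],
  [-0.4, 0, 0, 0, 0, 0],
  [-0.8, 0, 0, 0, 0, 0],
  [-1, 0, 0, 0, 0, 0],
  [-1, 0, 0, 0, 0, 0],
  [-1, 0, 0, 0, 0, 0],
  [-1, 0, -0.6, 0, 0, 0],
  [-1, 0, -0.8, 0, 0, 0],
  [-0.5, 0, -0.8, 0, 0, 0],
  [0, 0, 0, 0, 0, 0],
])

```text
time: 29.85
eef_pos: [0.5205, -0.1537, 0.0829]
orientation: [0.644, 0.765, 0.001, 0.003]
ft_force: [0.0, -0.0, 0.5]
grip_width: 0.0
gripper_force: 0.0
```

Run:
```python
from h import *
from scipy.optimize import least_squares
here();m=np.load("m.npy")
for c,(x0,x1,y0,y1) in(("top",(155,275,265,365)),("scene",(280,375,180,245))):
    im=optics.read_camera(c);cv2.imwrite(f"pics/{c}9.png",im);a=im.astype(int)
    k=(a[...,0]-a[...,2]>22)&(a[...,0]-a[...,1]>12)
    st=3 if c=="top" else 2
    if c=="top":
        for y in range(277,338,6):
            xs=np.nonzero(k[y,155:275])[0]+155;print(y,xs.min(),xs.max())
        for p in([.010,-58,.032],[.010,58,.032],[.170,-58,.032],[.170,58,.032]):
            print(pix(c,W(m,np.array([p[0],p[1]/1e3,p[2]]))).round(1))
    else:
        for y in range(208,238):
            xs=np.nonzero(k[y,280:375])[0]+280;print(y,xs.min() if len(xs) else None,xs.max() if len(xs) else None,end="; ")
```

```text
t 29.85 TCP in scope [-172.8    0.6] z 82.9 Ffwd -0.03 Flat -0.03 Fz 0.48
277 217 245
283 190 247
289 169 248
295 157 248
301 158 249
307 159 250
313 161 251
319 162 253
325 163 254
331 163 255
337 164 252
[[245.8 275.1]]
[[257.2 338.6]]
[[159.1 292.8]]
[[168.8 356.8]]
208 306 357; 209 307 357; 210 308 356; 211 323 355; 212 324 354; 213 324 353; 214 306 353; 215 304 352; 216 303 351; 217 303 350; 218 301 350; 219 300 349; 220 300 348; 221 300 347; 222 300 347; 223 300 347; 224 303 347; 225 307 347; 226 311 346; 227 315 346; 228 320 346; 229 324 345; 230 326 344; 231 331 343; 232 335 343; 233 339 342; 234 None None; 235 None None; 236 None None; 237 None None;
```

```bash
python3 -c "
from h import *
print(close_job())"
```

```text
the job is handed in; nothing more can be done
None
```

The tray is in the bay and handed in at about 30 s. Camera measurements put it level behind the lip and square; I pressed it against the stops at about 12 N for roughly a second, and the gripper is clear. That press was the highest force I read. I had used up my picture views by then, so I did not check the final level, the contact with both stops, or the specimens by eye.

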